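# Bolt the piston jig and hold the rod level over it

## Robot

A 7-joint arm with a two-finger parallel gripper is mounted at the origin on the work surface. World frame = base frame: x ahead of the robot, y to its left, z up, the work surface at z = 0. Lengths are in m, angles in rad, forces in N, time in s.
With the tool pointing down it reaches from about 0.4 to 0.9 m from the base axis. Payload 5.5 kg.
Tool frame: the origin (TCP) lies midway between the tips of the shut fingers; the grasp point (between the pads) lies 19 mm behind it (manip.grip_depth is the distance from the TCP to the grasp point, in m); z points along the fingers, x is the direction in which the jaws open and shut, and the axes are right-handed (so a half turn about z gives the same grasp; the last joint's range is limited). The gripper opens to 92 mm and grips with 3 to 60 N. Pads are 19 mm wide; open, the fingers measure 130 mm over their backs; the gripper's body (75 mm by 190 mm) begins 47 mm behind the grasp point.
Start: joints at [-0.877, 0.501, -0.427, 1.55, 0.221, 1.138, -0.21], TCP at [0.271, 0.591, 0.227] pointing down, gripper open.
Joint ranges: [-2.88, 2.88], [-0.31, 2.03], [-1.54, 1.56], [0.2, 2.42], [-1.41, 4.55], [0.19, 2.02], [-2.57, 2.57]. Speed limits (rad/s): [2.57, 2.57, 3.14, 3.14, 3.14, 3.14, 3.14].

## Interface

Orientations are given as a unit quaternion [x, y, z, w].
In Python, from bench import manip, effector, viewer gives the robot as it stands. Calls block until the motion is done:
- manip.move_pose(position, orientation): joint-space move of the TCP to a pose.
- manip.servo_line(position, ori=None, vel=0.15): straight line of the TCP; ori=None keeps the orientation; vel is the mean speed in m/s.
- manip.movej(angles): joint-space move.
- effector.open_jaws() and effector.close(f_grip=None): open the fingers fully, or close them until they stop; f_grip is the grip in N (None keeps the last).
- manip.sleep(seconds).
- manip.solve_ik(position, orientation): joint angles nearest the present ones, or None.
- viewer.get_image(name): name is "side" or "top" or "wrist"; returns the picture (384x512x3 uint8, red, green, blue); there is no depth.
- viewer.get_calibration(name): a dict with "vfov" (degrees; the focal length in pixels is half the picture's height over the tangent of half this angle, whatever the lens; pixels are square), "cx", "cy" (the principal point, pixels), "eye" and "attitude" of the camera in the world. Camera axes: x right, y down, z forward; pixel columns grow to the right and rows downward; lengths in m; the calibration is good to about 2 mm. A picture is of the moment at which its call begins: read the wrist's pose just before it. get_calibration takes no time and is no camera call; for the wrist camera it gives the pose at the moment of the call.
A pose or a line that the arm cannot do raises manip.PlanningError and nothing moves.
- manip.hand_in(): hands the job in, once; it reports no verdict.
Readings, each from a call of its own:
- manip.current_clock(): time.
- manip.current_q(): joint angles.
- manip.current_joint_velocities(): joint speeds.
- manip.current_tau(): joint torques, N m.
- manip.current_tool_pos(): TCP position.
- manip.current_tcp_rot(): TCP orientation.
- manip.current_force(): force on the tool from outside, world axes, zero at the start.
- manip.current_wrist_torque(): the same for the moment, N m.
- manip.current_finger_gap(): finger opening in m.
Only numpy, scipy, OpenCV 4.12 (cv2) and the standard library are available. Lean on these libraries where they do the work, as an engineer would, in place of code of your own. Each camera call takes 0.05 s, during which the arm holds its last target. There are 200 camera calls.

## Task

First slide the assembly jig's red-knobbed bolt fully home into its brass keeper, so that the post is locked. Then pick the connecting rod with its piston out of the wooden cradle, gripping it at its balance point (the yellow band), and, keeping it level, hold it over the jig with its beam about 18 cm above the bench, big end over the post and piston over the V saddle, clear of the jig and without disturbing the other things on the bench. Finish while holding it there, level and still; do not lower it or let go.

Things in the scene. Friction and masses are not known exactly. Their poses are not given: they have to be found in the camera images.
- rod: connecting rod with piston, 0.5 to 0.8 kg, lying flat. Origin: balance point, on the beam's centre line, marked by a yellow band (12 mm) round the beam, 41 mm above the bench at first. +y: along the beam towards the big end; z up. Iron beam 16 mm wide, 18 high, bare from y -30 to +38. Aluminium piston 66 mm dia. along y, -86 to -30. Big end: ring 62 mm dia., 82 wide over its bolts, 22 thick, at y +69
- rod_pin (a point): centre of the piston pin, inside the piston, at y = -56 mm in the rod's frame
- rod_bigend (a point): centre of the rod's big-end bore, at y = +69 mm in the rod's frame (125 mm from the pin)
- cradle: fixed wooden cradle in which the rod lies: plywood board 100 (x) by 215 (y) by 8 mm, with a block 50 by 50 mm, top at 30 mm, under the big end at y = +69 mm. Origin: underside of the board's centre. At the start the rod's y axis lies along the cradle's y within 0.05 rad and its balance point over the board's centre within 5 mm
- jig: fixed assembly jig: green base 150 (x) by 260 (y) by 20 mm; origin at the centre of its underside. Steel post on a slide block, top 85 mm above the bench, at x +15, y +70 mm; black V saddle for the piston at x +15, y -55 mm, sides about 55 mm high. The locking bolt runs along y at x -58 mm, the side towards the robot
- jig_post (a point): top centre of the jig's steel post (39 mm diameter), where the big end belongs, 85 mm above the bench
- jig_saddle (a point): the point in the V saddle, 67 mm above the bench, where the piston pin's centre would come to lie; 125 mm from the post axis along the jig's -y
- bolt_knob (a point): middle of the bolt's upright red knob (cylinder 18 mm diameter, from 58 to 88 mm above the bench); this point is 73 mm above the bench and moves with the bolt. The steel guide loops beside it are at most 51 mm high
- bolt (a joint): how far the bolt has been slid, in m: it slides along the jig's +y with about 3 N of friction and stays where it is left. 0 is fully withdrawn, 0.05 is its stop, fully home through the brass keeper; it starts between 0 and 0.02
- piston: bystander: spare piston standing on the bench, 66 mm diameter, 56 mm high; origin under its centre
- tape: bystander: roll of masking tape lying flat, 90 mm diameter, 24 mm high; origin under its centre
- socket: bystander: steel socket standing up, 28 mm diameter, 38 mm high; origin under its centre
- marker_red: bystander: red and white marker lying along its own x, 130 mm long, 14 mm thick; origin under its middle
- marker_blue: bystander: blue marker lying along its own x, 130 mm long, 14 mm thick; origin under its middle
- screwdriver: bystander: screwdriver with a yellow handle, 180 mm long, lying along its own x; origin under it
- tin: bystander: small tin, 60 mm diameter, 90 mm high, standing between the jig and the cradle, towards the back; origin under its centre
Mind the look-alikes: they are no part of the job. There is more than one size of the rod; the one meant has the size given above.

How it is judged:
On the way, in this order (a step that is already met when the one before it is completed fails the run):
1. the bolt is slid fully home (within 4 mm of its stop) while the rod still lies in its cradle (value of joint bolt above 0.046 m and distance of rod from where it was at the start of the episode below 0.015 m), for 0.2 s.
2. the rod is lifted clear of the cradle, level, gripped at its balance point (angle between rod's own z axis and vertical below 0.12 rad and y of the grasp point in the frame of rod between -0.018 and 0.018 m and contact force between the fingers and rod above 2 N and contact force between rod and cradle below 0.1 N and contact force between rod and jig below 0.1 N and height (world z) of rod above 0.08 m), for 0.2 s.
At the end, for the whole second after the job is handed in: Bolt home within 4 mm; rod held by the fingers alone within 18 mm of its balance point, level within 0.12 rad, still, balance point 145 to 215 mm above the bench, big end within 16 mm (horizontally) of the post and pin of the saddle point; touching neither jig nor cradle (value of joint bolt above 0.046 m and angle between rod's own z axis and vertical below 0.12 rad and y of the grasp point in the frame of rod between -0.018 and 0.018 m and contact force between the fingers and rod above 2 N and contact force between rod and cradle below 0.1 N and contact force between rod and jig below 0.1 N and height (world z) of rod between 0.145 and 0.215 m and horizontal distance between rod_bigend and jig_post below 0.016 m and horizontal distance between rod_pin and jig_saddle below 0.016 m and linear speed of rod below 0.02 m/s and angular speed of rod below 0.15 rad/s); the arm keeps its last pose, push and grip.
It fails at once if the rod touches the jig (contact force between rod and jig above 0.5 N).
It fails at once if the rod is tipped more than 0.35 rad (angle between rod's own z axis and vertical above 0.35 rad).
It fails at once if another thing on the bench is moved by more than 30 mm (distance of any of piston, tape, socket, marker_red, marker_blue, screwdriver, tin from where it was at the start of the episode above 0.03 m).
It also fails if it takes over 61 s, if anything falls off the work surface, if the arm or the gripper's body presses on something with over 40 N, if the wrist force passes 120 N, or if a joint passes its speed limit or range.

## Working session

There is one attempt and no reset: what is moved stays moved. The work goes in short steps, each a Python script; the robot and the scene stay as the last script left them, time stands still between calls to the robot, and variables do not carry over. Pictures are saved under pics/ and viewed, on a budget of 10 in all, crops included, one or two more only if the job needs it, and the job is handed in when it is done.

```bash
ls; mkdir -p pics
python3 - <<'E'
from bench import manip, effector, viewer
import cv2
for n in ("top","side"):
    im=viewer.get_image(n); cv2.imwrite(f"pics/{n}0.png",cv2.cvtColor(im,cv2.COLOR_RGB2BGR)); print(n,viewer.get_calibration(n))
print(viewer.get_calibration("wrist"),manip.current_tcp_rot(),manip.current_clock(),manip.grip_depth)
E
```

```text
pics
top {'vfov': 54.12175804912323, 'cx': 247.36837905936184, 'cy': 195.3975447210702, 'eye': array([0.43728808, 0.01419005, 0.93289856]), 'attitude': array([-0.7061075 ,  0.70693817, -0.03023051,  0.02714276])}
side {'vfov': 45.73837456614201, 'cx': 262.54205880292875, 'cy': 186.92718935695746, 'eye': array([0.4086964 , 0.81980804, 0.68854418]), 'attitude': array([-0.05656995,  0.88952113, -0.45229613,  0.03130824])}
{'vfov': 66.06062250475924, 'cx': 255.222189948551, 'cy': 191.6714936286556, 'eye': array([0.20680443, 0.62069162, 0.38343799]), 'attitude': array([0.83420253, 0.53481041, 0.07207452, 0.11353074])} [ 8.41881045e-01  5.39662409e-01 -7.63237173e-04  4.56245534e-04] 0.1 0.0188
```

View pics/top0.png

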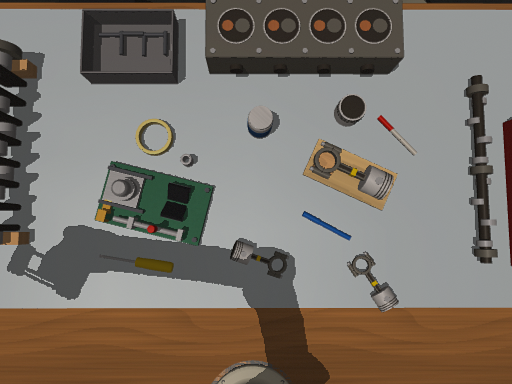

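View pics/side0.png

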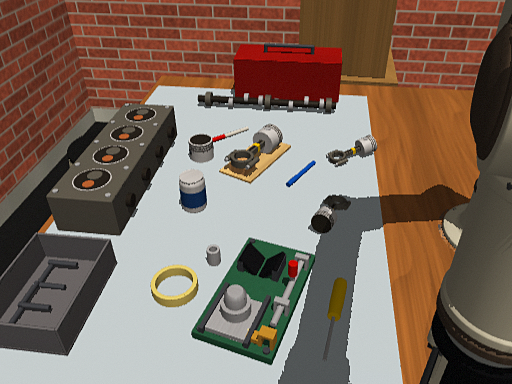

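The right rod is in the cradle at about (352,172), with its yellow band near (353,171). The look-alikes are smaller rods lying on the bench at (258,257) and (372,282). The knob is at (151,229), next to the screwdriver handle and the red marker. The post is at (122,186) and the saddle at (176,200).

```bash
cat > h.py <<'E'
import numpy as np, cv2
from scipy.spatial.transform import Rotation as R
from bench import manip, effector, viewer
def ray(c,uv,z):
    f=192/np.tan(np.radians(c['vfov'])/2); uv=np.atleast_2d(uv).astype(float)
    d=np.c_[(uv[:,0]-c['cx'])/f,(uv[:,1]-c['cy'])/f,np.ones(len(uv))]
    d=R.from_quat(c['attitude']).apply(d)
    return c['eye']+d*((z-c['eye'][2])/d[:,2])[:,None]
def mask(im,lo,hi,roi=None):
    h=cv2.cvtColor(im,cv2.COLOR_RGB2HSV); m=cv2.inRange(h,lo,hi)
    if roi: k=np.zeros_like(m); x0,y0,x1,y1=roi; k[y0:y1,x0:x1]=255; m&=k
    return m
def pts(m): ys,xs=np.nonzero(m); return np.c_[xs,ys]
def rect(c,m,z):
    k=max(cv2.findContours(m,cv2.RETR_EXTERNAL,cv2.CHAIN_APPROX_NONE)[0],key=cv2.contourArea)[:,0]
    w=ray(c,k,z)[:,:2]; (cx,cy),_,_=r=cv2.minAreaRect((w*1000).astype(np.float32))
    b=cv2.boxPoints(r); e=[b[1]-b[0],b[2]-b[1]]; l=max(e,key=np.linalg.norm)
    if l[1]<0: l=-l
    return np.array([cx,cy])/1000, np.arctan2(-l[0],l[1]), sorted(np.linalg.norm(x) for x in e) # yaw: long axis = +y
def down(yaw): # tool x (jaws) along world (cos yaw, sin yaw), z down
    return (R.from_euler('z',yaw)*R.from_euler('x',np.pi)).as_quat()
E
python3 - <<'E'
from h import *
im=viewer.get_image("top"); c=viewer.get_calibration("top")
g=mask(im,(40,80,20),(85,255,255),(80,140,230,260)); print("jig",rect(c,g,.02))
w=mask(im,(8,50,90),(24,200,255),(295,125,405,215)); w=cv2.morphologyEx(w,cv2.MORPH_CLOSE,np.ones((25,25)));print("cradle",rect(c,w,.008))
y=mask(im,(22,150,120),(32,255,255),(330,150,375,195)); print("band",ray(c,pts(y).mean(0),.05),y.sum()/255)
r=mask(im,(0,150,80),(6,255,255),(130,210,175,250))|mask(im,(174,150,80),(180,255,255),(130,210,175,250)); print("knob",pts(r).mean(0),ray(c,pts(r).mean(0),.078),r.sum()/255)
s=viewer.get_image("side"); cs=viewer.get_calibration("side")
r=mask(s,(0,150,60),(6,255,255),(275,245,315,290)); p=pts(r).mean(0);print("knob side",p,ray(cs,p,.073),r.sum()/255)
y=mask(s,(22,150,100),(32,255,255),(240,130,280,160)); p=pts(y).mean(0);print("band side",p,ray(cs,p,.048),y.sum()/255)
cr=np.hstack([cv2.resize(im[150:250,85:225],None,fx=2.8,fy=2.8,interpolation=2),cv2.resize(im[125:225,270:410],None,fx=2.8,fy=2.8,interpolation=2)])
cv2.imwrite("pics/crop.png",cv2.cvtColor(cr,cv2.COLOR_RGB2BGR))
E
```

```text
jig (array([0.49411145, 0.23800864]), np.float32(-0.24679676), [np.float32(147.76819), np.float32(258.28616)])
cradle (array([ 0.56587469, -0.24432794]), np.float32(-0.43302774), [np.float32(100.714874), np.float32(214.97206)])
band [[ 0.56539113 -0.24213938  0.05      ]] 36.0
knob [150.55102041 228.55102041] [[0.43175334 0.22965092 0.078     ]] 49.0
knob side [292.57241379 267.97241379] [[0.43269151 0.22737279 0.073     ]] 145.0
band side [256.90322581 145.64516129] [[ 0.56489016 -0.23940787  0.048     ]] 31.0
```

View pics/crop.png

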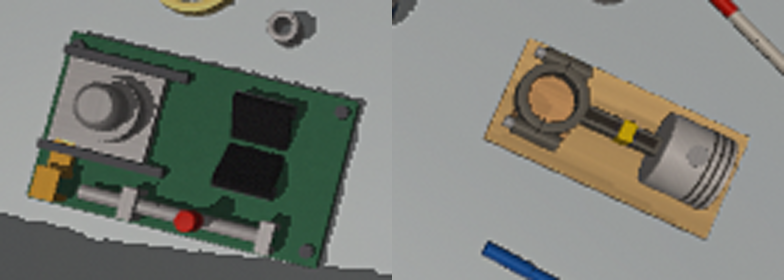

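The crop confirms it: the full-size rod is in the cradle with its big end up-left and the band at crop (625,132). The red knob, at crop (187,221), sits between two guide loops, with the brass keeper to its left. Next I push the bolt.

```bash
cat > s1.py <<'E'
from h import *
J=np.array([.494,.238]); a=-.247; Rz=np.array([[np.cos(a),-np.sin(a)],[np.sin(a),np.cos(a)]])
P=lambda x,y,z:[*(J+Rz@[x,y]),z]
ey=np.r_[Rz[:,1],0]
effector.close(f_grip=10)
for yaw in (a,a+np.pi): print(yaw,manip.solve_ik(P(-.058,-.066,.16),down(yaw)))
manip.move_pose(P(-.058,-.066,.16),down(a))
manip.servo_line(P(-.058,-.066,.066))
f0=np.array(manip.current_force())
print("gap",manip.current_finger_gap(),"f0",f0,manip.current_clock())
y=-.066
while y<.035:
    y+=.004; manip.servo_line(P(-.058,y,.066),vel=.05)
    f=(np.array(manip.current_force())-f0)@ey; print(round(y,3),round(f,1),end=' | ')
    if f<-10: break
t=Rz.T@(np.array(manip.current_tool_pos())[:2]-J); print("tcp jig",t,manip.current_clock())
im=viewer.get_image("side"); c=viewer.get_calibration("side")
cv2.imwrite("pics/push.png",cv2.cvtColor(cv2.resize(im[180:384,130:400],None,fx=2.5,fy=2.5),cv2.COLOR_RGB2BGR))
E
python3 s1.py
```

```text
-0.247 [-0.41947964  0.22479926 -0.06572307  2.08134095  0.01973205  0.83601849
 -0.74378338]
2.8945926535897932 [ 0.09293072  0.28236913 -0.65042876  2.06543312  0.22416052  0.86179427
  2.20909308]
gap 0.0007655622696380769 f0 [0.38678567 0.62744712 0.23842195] 4.0083
-0.062 -1.5 | -0.058 -0.9 | -0.054 -0.9 | -0.05 -1.2 | -0.046 -0.8 | -0.042 -1.2 | -0.038 -1.7 | -0.034 -2.1 | -0.03 -2.6 | -0.026 -1.9 | -0.022 -2.6 | -0.018 -1.6 | -0.014 -2.0 | -0.01 -2.0 | -0.006 -5.9 | -0.002 -14.4 | tcp jig [-0.05806659 -0.00668223] 8.0083
```

View pics/push.png

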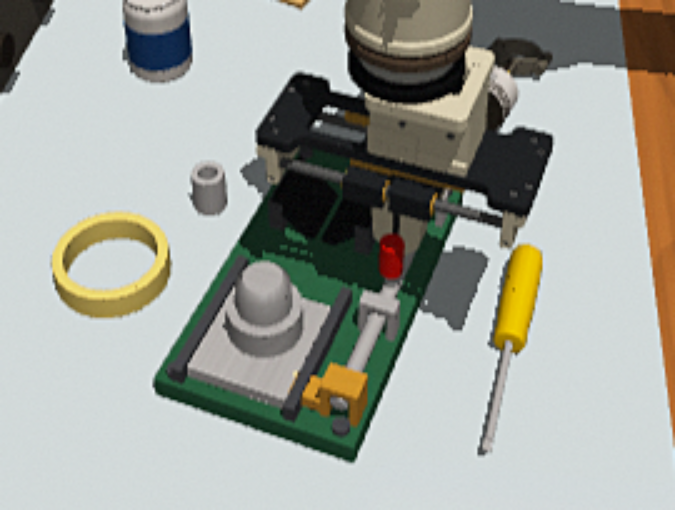

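The knob reached a hard stop: force rose to 14 N, and the bolt end now shows inside the keeper at (340,402). I'll push once more as a test, back off, and look at the rod from above.

```bash
cat > s2.py <<'E'
from h import *
J=np.array([.494,.238]); a=-.247; Rz=np.array([[np.cos(a),-np.sin(a)],[np.sin(a),np.cos(a)]])
P=lambda x,y,z:[*(J+Rz@[x,y]),z]
def knob():
    s=viewer.get_image("side"); cs=viewer.get_calibration("side")
    m=mask(s,(0,150,60),(6,255,255),(265,245,320,310)); return Rz.T@(ray(cs,pts(m).mean(0),.073)[0,:2]-J), int(m.sum()/255)
print("knob",knob())
manip.servo_line(P(-.058,.001,.066),vel=.05)
print(manip.current_force(),Rz.T@(np.array(manip.current_tool_pos())[:2]-J),"knob",knob())
manip.servo_line(P(-.058,-.04,.066)); manip.servo_line(P(-.058,-.05,.20))
print("knob",knob())
effector.open_jaws()
b=-.433
manip.move_pose([.5655,-.2415,.20],down(b))
manip.sleep(.2)
c=viewer.get_calibration("wrist"); im=viewer.get_image("wrist"); np.save("w.npy",im); 
import pickle; pickle.dump(c,open("w.pkl","wb"))
cv2.imwrite("pics/w1.png",cv2.cvtColor(im,cv2.COLOR_RGB2BGR)); print(c,manip.current_tool_pos(),manip.current_clock())
E
python3 s2.py
```

```text
knob (array([-0.05713679,  0.01165168]), 152)
[ -6.02664886 -18.69372503  13.81210785] [-0.05814037 -0.00653128] knob (array([-0.05743704,  0.01192692]), 150)
knob (array([-0.05686862,  0.01072512]), 156)
{'vfov': 66.06062250475924, 'cx': 255.222189948551, 'cy': 191.6714936286556, 'eye': array([ 0.59656375, -0.17449419,  0.35776914]), 'attitude': array([ 0.96806179, -0.21183569, -0.02882385,  0.13096261])} [ 0.56586713 -0.24040178  0.20009163] 13.3417
```

View pics/w1.png

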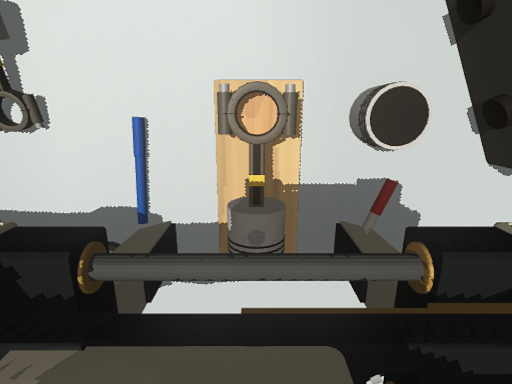

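The wrist view shows the rod lined up with the jaws. The band is at (257,180), the big-end bore at (259,113) and the piston at (257,225). The red marker's near end is at (370,228) and the blue marker's at (143,222), so I'll check their clearance to the fingers.

Run:
```python
from h import *
import pickle
im=np.load("w.npy"); c=pickle.load(open("w.pkl","rb"))
y=mask(im,(22,150,120),(32,255,255),(235,165,280,195)); b=ray(c,pts(y).mean(0),.050)[0]
hole=mask(im,(5,50,80),(24,255,255),(237,92,282,136)); k=max(cv2.findContours(hole,0,2)[0],key=cv2.contourArea)
(u,v),r=cv2.minEnclosingCircle(k); g=ray(c,(u,v),.045)[0]
print("band",pts(y).mean(0),b,"hole",u,v,r,g, "dist",np.linalg.norm((g-b)[:2]),"yaw",np.arctan2(-(g-b)[0],(g-b)[1]))
for n,p,z in(("redend",(368,230),.007),("redfar",(390,181),.007),("blueend",(143,222),.007),("bluefar",(138,118),.007),("tin/spare near",(350,115),.056)):
    w=ray(c,p,z)[0]; print(n,w,R.from_euler('z',.433).apply(w-[.5655,-.2415,0]))
w=mask(im,(8,50,90),(24,200,255),(200,70,310,250)); w=cv2.morphologyEx(w,cv2.MORPH_CLOSE,np.ones((25,25)))
k=pts(w); 
for row in (85,150,200): q=k[k[:,1]==row]; a=ray(c,[q.min(0),q.max(0)],.008); print(row,a[:,:2].mean(0),np.linalg.norm(a[1]-a[0]))
```

```text
band [256.60169492 178.30508475] [ 0.56855575 -0.23870883  0.05      ] hole 256.5 114.25 22.534793853759766 [ 0.59601499 -0.17858161  0.045     ] dist 0.06610062828857903 yaw -0.4283997241167101
redend [ 0.66577738 -0.36863785  0.007     ] [ 0.1443694  -0.07332846  0.007     ]
redfar [ 0.71108541 -0.31869563  0.007     ] [ 0.16454045 -0.00898429  0.007     ]
blueend [ 0.41009253 -0.23912658  0.007     ] [-0.14206096 -0.06305395  0.007     ]
bluefar [ 0.47006877 -0.12581385  0.007     ] [-0.1351654   0.06496705  0.007     ]
tin/spare near [ 0.67976133 -0.21771761  0.056     ] [0.09373728 0.06953112 0.056     ]
85 [ 0.6106434  -0.15102327] 0.09832403440355544
150 [ 0.57998238 -0.21673779] 0.09815413405993915
200 [ 0.55427779 -0.27295574] 0.0978187209724486
```

Clearances are fine. Now the grasp and lift.

```bash
cat > s3.py <<'E'
from h import *
p=np.array([.567,-.2405]); q=down(-.430)
manip.servo_line([*p,.10],ori=q); manip.servo_line([*p,.022],vel=.08)
print(manip.current_tool_pos(),manip.current_force())
effector.close(f_grip=50); manip.sleep(.3)
print("gap",manip.current_finger_gap(),manip.current_force())
manip.servo_line([*p,.032],vel=.04); manip.servo_line([*p,.12],vel=.08); manip.sleep(.5)
print("gap",manip.current_finger_gap(),manip.current_force(),manip.current_wrist_torque(),manip.current_tool_pos(),manip.current_clock())
c=viewer.get_calibration("wrist"); im=viewer.get_image("wrist"); s=viewer.get_image("side")
cv2.imwrite("pics/w2.png",cv2.cvtColor(np.hstack([im[:,100:420],cv2.resize(s[60:244,150:370],(440,384))]),cv2.COLOR_RGB2BGR))
E
python3 s3.py
```

```text
[ 0.56750494 -0.24074233  0.02253582] [ 0.56405072  0.17267188 -0.23118011]
gap 0.015403227245629744 [-0.28950619  0.40231366 -0.07254517]
gap 0.015473218499317596 [ 0.17530918 -0.16733335 -7.55315379] [-0.08743496  0.06045584 -0.00613261] [ 0.56697367 -0.24050809  0.11995148] 18.9
```

View pics/w2.png

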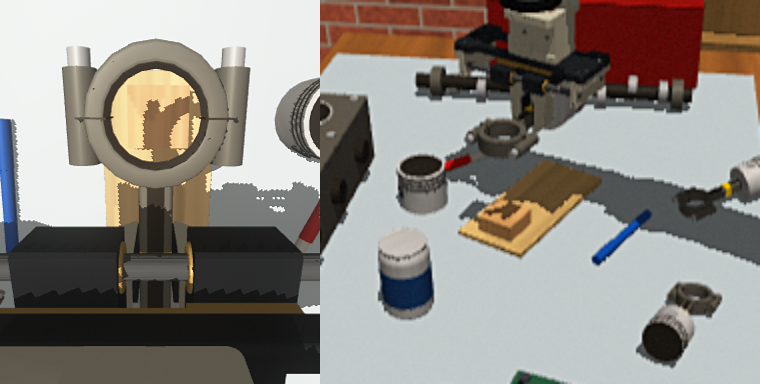

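Run:
```python
from h import *
t=[]
for i in range(5): t.append(np.r_[manip.current_force(),manip.current_wrist_torque()]); manip.sleep(.05)
print(np.mean(t,0),np.std(t,0)[3:])
c=viewer.get_calibration("wrist"); p=np.array(manip.current_tool_pos()); im=viewer.get_image("wrist")
hole=mask(im,(5,50,50),(24,255,255),(200,55,312,170)); hole=cv2.morphologyEx(hole,cv2.MORPH_CLOSE,np.ones((31,31)))
k=max(cv2.findContours(hole,0,2)[0],key=cv2.contourArea); e=cv2.minEnclosingCircle(k); print(e)
f=192/np.tan(np.radians(c['vfov'])/2)
yaw=-.43
for z in (-.011,0,.011):
    g=ray(c,e[0],p[2]+.019+z)[0]; d=R.from_euler('z',-yaw).apply(g-p); print(z,d,"bore dia", 2*e[1]/f*np.linalg.norm(g-c['eye']))
print(manip.current_tcp_rot(), down(-.43))
```

```text
[-0.17335329 -0.25173282 -7.6045752  -0.1172125   0.09311947 -0.02155521] [0.02305937 0.01228946 0.04047918]
((257.5, 128.19444274902344), 67.28563690185547)
-0.011 [0.00150163 0.06379024 0.008     ] bore dia 0.06831658101602445
0 [0.00142138 0.06442696 0.019     ] bore dia 0.06329544583212902
0.011 [0.00134113 0.06506367 0.03      ] bore dia 0.058274310648233595
[ 9.76980348e-01 -2.13329321e-01  1.37356842e-05  1.90105202e-05] [ 9.76976394e-01 -2.13347428e-01 -1.30637623e-17  5.98225507e-17]
```

Run:
```python
from h import *
c=viewer.get_calibration("wrist"); p=np.array(manip.current_tool_pos()); im=viewer.get_image("wrist")
g=cv2.medianBlur(cv2.cvtColor(im,cv2.COLOR_RGB2GRAY),5)
for a,b in((40,58),(60,85)):
    h=cv2.HoughCircles(g,cv2.HOUGH_GRADIENT,1,200,param1=100,param2=15,minRadius=a,maxRadius=b); u,v,r=h[0,0]
    for z in (.011,-.011):
        w=ray(c,(u,v),p[2]+.019+z)[0]; d=R.from_euler('z',.43).apply(w-p)
        e=ray(c,[(u-r,v),(u+r,v)],p[2]+.019+z); print((u,v,r),z,d,"dia",np.linalg.norm(e[0]-e[1]))
# top camera: bore/ring and piston visible either side?
im=viewer.get_image("top"); ct=viewer.get_calibration("top")
cv2.imwrite("pics/t2.png",cv2.cvtColor(cv2.resize(im[110:240,270:420],None,fx=4,fy=4),cv2.COLOR_RGB2BGR))
q=R.from_euler('z',-.43)
f=192/np.tan(np.radians(ct['vfov'])/2)
for y in (-.086,.069,.1):
    w=p+q.apply([0,y,.019]); d=R.from_quat(ct['attitude']).inv().apply(w-ct['eye']); uv=f*d[:2]/d[2]+[ct['cx'],ct['cy']]; print(y,uv,(uv-[270,110])*4)
```

```text
(np.float32(255.5), np.float32(115.5), np.float32(53.5)) 0.011 [0.00049818 0.07029881 0.03      ] dia 0.044800338728707215
(np.float32(255.5), np.float32(115.5), np.float32(53.5)) -0.011 [0.0005124  0.06992226 0.008     ] dia 0.05252007015198418
(np.float32(255.5), np.float32(112.5), np.float32(73.4)) 0.011 [0.00049788 0.07151209 0.03      ] dia 0.0613037765376347
(np.float32(255.5), np.float32(112.5), np.float32(73.4)) -0.011 [0.00051206 0.0713446  0.008     ] dia 0.07186728350058258
-0.086 [402.01556694 181.53446434] [528.06226776 286.13785735]
0.069 [335.30807996 151.61056472] [261.23231984 166.4422589 ]
0.1 [322.05829988 145.6669277 ] [208.2331995  142.66771082]
```

View pics/t2.png

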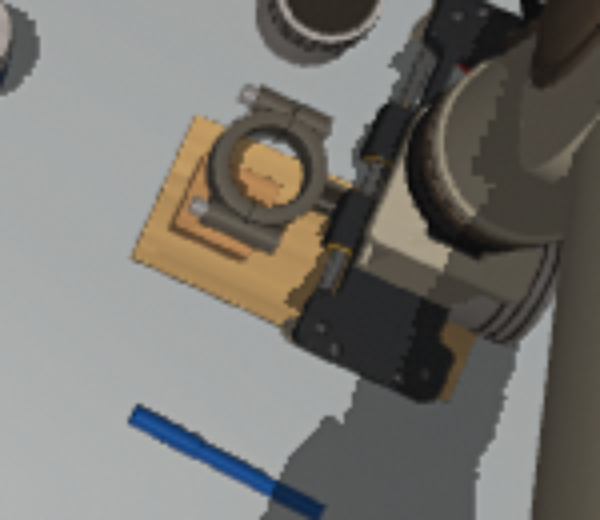

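In the top view the ring centre is at (268,170), about 2 mm off the predicted position. The wrist view gives 70–71 mm from TCP to bore against a nominal 69, so the grasp is within about 3 mm of the balance point and level. Now the carry.

```bash
cat > s4.py <<'E'
from h import *
J=np.array([.494,.238]); a=-.247; Rz=np.array([[np.cos(a),-np.sin(a)],[np.sin(a),np.cos(a)]])
P=lambda x,y,z:[*(J+Rz@[x,y]),z]
p=np.array(manip.current_tool_pos())
manip.servo_line([p[0],p[1],.175],vel=.1)
T=P(.015,.001,.161); mid=[*(0.3*np.array(P(.015,.001,0)[:2])+.7*p[:2]),.175]
manip.servo_line([T[0],T[1],.175],ori=down(a),vel=.12)
manip.servo_line(T,vel=.04); manip.sleep(.6)
print("T",T,manip.current_tool_pos(),manip.current_tcp_rot(),down(a),manip.current_finger_gap(),manip.current_force(),manip.current_clock())
s=viewer.get_image("side"); t=viewer.get_image("top"); w=viewer.get_image("wrist")
A=cv2.resize(s[150:384,130:390],(400,360)); B=cv2.resize(t[140:260,75:235],(400,300))
B=cv2.copyMakeBorder(B,0,60,0,0,cv2.BORDER_CONSTANT)
cv2.imwrite("pics/f.png",cv2.cvtColor(np.hstack([A,B]),cv2.COLOR_RGB2BGR)); cv2.imwrite("pics/fw.png",cv2.cvtColor(w,cv2.COLOR_RGB2BGR))
cs=viewer.get_calibration("wrist")
f=192/np.tan(np.radians(cs['vfov'])/2)
for n,q in (("post",P(.015,.07,.085)),("bigend",P(.015,.07,.191)),("keeper-ish corner",P(-.075,.13,.02)),("corner2",P(.075,.13,.02))):
    d=R.from_quat(cs['attitude']).inv().apply(np.array(q)-cs['eye']); print(n,f*d[:2]/d[2]+[cs['cx'],cs['cy']])
E
python3 s4.py
```

```text
T [np.float64(0.5087892501986194), np.float64(0.23530220857688475), 0.161] [0.50880236 0.235319   0.1610588 ] [ 9.92381958e-01 -1.23199216e-01  4.11041150e-05 -4.04668183e-05] [ 9.92383563e-01 -1.23186297e-01 -7.54298523e-18  6.07659677e-17] 0.01563892355387697 [-0.22486541 -0.04061667 -7.13772742] 25.3417
post [254.57213377 114.66670534]
bigend [253.9888864  118.43231802]
keeper-ish corner [157.2761614   46.50728248]
corner2 [319.64885859  46.49895354]
```

View pics/f.png

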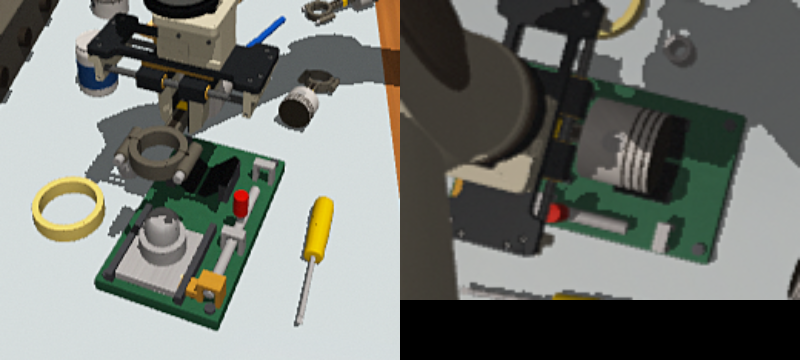

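View pics/fw.png

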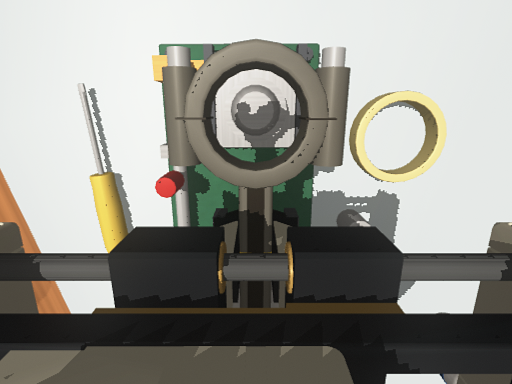

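The wrist view shows the post top at (255,110), almost centred inside the big-end ring at (256,113). The rod is level and clear of the jig, and the red knob is still home. I'm handing in.

Run:
```python
from h import *
print(manip.hand_in(), manip.current_clock(), manip.current_finger_gap(), manip.current_tool_pos())
```

```text
the job is handed in; nothing more can be done
the job is handed in; nothing more can be done
```

The job is handed in at about 25 s of the 61 s allowed; no verdict was reported. The bolt is home, and the rod is held level about 180 mm above the bench, over the post and saddle.

- **Bolt:** I pushed the knob with closed fingers until it hit a hard stop, at about 14 N and then about 20 N with no further movement. It stayed there when I backed off, and the bolt end showed inside the brass keeper.
- **Grasp:** I gripped the cradle rod at its yellow band with 50 N. It weighs about 0.77 kg. The wrist camera put the bore 70–71 mm from the TCP, and the top camera about 66 mm, against a nominal 69 mm. So the grip is within about 3 mm of the balance point.
- **Final pose:** The TCP was within 0.1 mm of its target, and the post top appeared centred in the big-end ring to within about 3 pixels. The piston end I aligned from the jig pose and checked only by eye.
- **Disagreements:**
  - The wrist moment suggested a balance offset of about 15–20 mm, which neither camera view supported, so I took it as sensor bias.
  - The post and ring both appeared 3–5 mm from where the calibration predicted, in the same direction, so they still line up to within about 2 mm.
- **Other things on the bench:** None looked disturbed in the pictures.

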